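Open the latched sample chamber and uncover the vial rack

ROBOT

A 6-joint arm with a two-finger parallel gripper is mounted at the origin on the work surface. World frame = base frame: x ahead of the robot, y to its left, z up, the work surface at z = 0. Lengths are in m, angles in rad, forces in N, time in s.
With the tool pointing down it reaches from about 0.35 to 0.975 m from the base axis. Payload 4.9 kg.
Tool frame: the origin (TCP) lies on the centre line of the jaws, within the pads' length; the fingertips stand 8 mm ahead of it and the grasp point (between the pads) lies 11 mm behind it; z points along the fingers, y is the line along which they close (so a half turn about z gives the same grasp; the last joint's range is limited). The gripper opens to 85 mm and grips with 20 to 120 N. Pads are 22 mm wide; open, the fingers measure 114 mm over their backs; the gripper's body (76 mm by 85 mm) begins 54 mm behind the grasp point. The pads swing forward as they close: fully open they stand 13 mm farther back than shut.
Start: joints at [1.218, 0.053, 1.613, -0, 1.476, -0.119], TCP at [0.145, 0.608, 0.209] pointing down, gripper open.
Joint ranges: [-3.01, 3.01], [-1.01, 2.22], [0.06, 2.58], [-1.02, 4.17], [0.09, 2.62], [-3.14, 3.14]. Speed limits (rad/s): [2.57, 2.57, 3.14, 3.14, 3.14, 3.14].

INTERFACE

Orientations are given as a rotation vector (axis times angle).
In Python, from station import ctrl gives the robot as it stands.
- The arm moves only by the tool send_path, called after "Call:" as name(argument=value, ...) on one line, values as JSON. Schema: {"type":"object","properties":{"segments":{"type":"array","items":{"type":"array","items":{"type":"number"},"minItems":7,"maxItems":7},"minItems":1,"maxItems":20},"grip_force":{"type":"number"},"only":{"type":"string"},"quiet":{"type":"boolean"},"lines":{"type":"string"}},"required":["segments"],"additionalProperties":false}. segments is a list of rows, 1 to 20 of them, each of 7 numbers: the finger opening in m, then dx, dy, dz in a scale on which 1.0 is 0.6 m, then a rotation vector rx, ry, rz in fractions of the full range, 1 being 4 rad; each row is the pose to reach, as a shift and turn from the pose commanded when the call began, along the tool's axes at that moment; what a row does not reach only later rows make up. A row lasts 1/12 s, in which the tool goes at most 0.0417 m and 0.125 rad, less where a joint would pass 70% of its speed; a pose out of reach is approached as far as the arm can. The fingers move at their own pace and stop on an object; grip_force is the grip in N (left out, the last holds). Time passes only in rows, so rows that do not move let the fingers close. The tool returns the time, the measured TCP pose, the force, the opening and the grip force at its end. only (a regular expression) keeps the lines of the reply that match it, lines (a string "A,B") keeps lines A to B, and quiet returns only ok. A shift or turn number past 1, either way, is cut back to 1. Input that does not fit is refused with a message, and nothing moves.
- ctrl.get_obs(): the state, without advancing time (a new reading comes with each control period).
- ctrl.get_image(name): name is "scene" or "top" or "wrist"; returns the picture (480x640x3 uint8, red, green, blue); there is no depth.
- ctrl.camera_params(name): a dict with "fx", "fy", "cx", "cy" (pixels), "k1" (the pictures are not rectified: a ray, as slopes to the right and down, at radius r is drawn at 1 + k1 r^2 times it, then the intrinsics apply), "T" (4x4, takes a point from camera to world coordinates); the wrist camera has in their place "tool_from_camera" (4x4, takes a point from camera to tool coordinates, whose origin is the TCP and whose axes are the flange's). Camera axes: x right, y down, z forward; pixel columns grow to the right and rows downward; lengths in m; the calibration is good to about 2 mm. A picture is of the moment at which its call begins: read the wrist's pose just before it. camera_params takes no time and is no camera call.
- ctrl.finish_job(): hands the job in; it is judged then, once.
Trained networks look in the newest picture that a camera, given by its name, has taken for a name from the list of things; names that differ only in an ending like _2 or _b are one class to them, and where a whole thing is asked for, a point or a joint stands for the part that bears it (a point fixed in the world has none). Each returns a list of dicts, best first, with "p" (0 to 1); they miss things now and then, are a little off and sometimes report something else, mostly with a low value. They report only what shows in the picture. A call takes as long as a camera call. They do not tell look-alikes from the thing itself.
- ctrl.find_in(camera, thing): "extent" ([left, top, right, bottom] in pixels, round what is visible of it).
- ctrl.cut_out(camera, thing): "mask" (480x640 bool, what is visible of it) and "extent" ([left, top, right, bottom] in pixels, round what is visible of it).
- ctrl.tip_of(camera, thing): "xy" ([column, row] in pixels: a listed point, or the origin of a listed thing).
The state is a dict: "t": time; "q": joint angles; "dq": joint speeds; "effort": joint torques, N m; "tool_pos": TCP position; "tool_rot": TCP orientation; "contact_force": force on the tool from outside, world axes, zero at the start; "wrist_torque": the same for the moment, N m; "opening": finger opening in m; "grip_force": force on a finger pad.
Only numpy, scipy, OpenCV 4.12 (cv2) and the standard library are available. Lean on these libraries where they do the work, as an engineer would, in place of code of your own. Each camera call takes 0.05 s, during which the arm holds its last target. There are 200 camera calls.

TASK

Pull up the spring plunger knob on the sample chamber's sliding cover and slide the cover fully open, so that the released pin drops into its second hole and locks it there. Then lift the light hood straight up off the vial rack, leaving the rack standing where it is in the chamber, and set the hood down gently and upright in the shallow steel tray. Leave the bottles and the beaker alone.

Things in the scene. Friction and masses are not known exactly. Their poses are not given: they have to be found in the camera images.
- chamber: White bench-top sample chamber fixed to the bench, 180 mm (its x) by 320 mm (its y) by 95 mm high, origin at the centre of its underside. Its -y half is an open-topped well with its floor 8 mm above the bench (inside x -56 to +82, y -152 to 0 mm) under the sliding cover; its +y half is closed housing on which the open cover parks. A steel strip with two pin holes runs along y on top at x -72 mm.
- cover (a joint): Travel of the cover along the chamber's +y, in m: 0 closed, 0.150 fully open (end stop). It takes about 2 N to slide and stays where it is left. While the plunger's pin is in the first hole the cover has only about 2 mm of play. The pin can drop into the second hole from 0.143 on, and then keeps the cover open.
- cover_mid (a point): Middle of the top face of the dark smoked cover plate, 172 mm (x) by 156 mm (y) by 6 mm, its top 102 mm above the bench; moves with the cover, axes as the chamber's. Closed, it lies at x 0, y -79 mm in the chamber's frame.
- plunger (a joint): Lift of the plunger, in m: 0 down (pin 10 mm deep in a hole, cover locked), 0.018 upper stop. A spring pushes it down: 4.5 N at 0, rising 0.3 N per mm to about 10 N at the stop. The pin is clear of the strip from about 0.010.
- knob (a point): Middle of the bare aluminium plunger knob, an upright cylinder of 30 mm diameter and 30 mm height on a thin steel stem, standing on the cover at the chamber's x -72 mm, y -30 mm when closed. With the plunger down this point is 139 mm above the bench, the knob's underside 22 mm above the cover. It moves with plunger and cover. Grip it from above and pull straight up.
- hood: Loose aluminium light hood, an upside-down open box 96 mm (x) by 74 mm (y) by 52 mm high with 3 mm walls, about 0.28 kg; origin at the centre of its lower rim's plane, z up. It stands on the well's floor over the vial rack. On top is a black grip bar, 60 mm (x) by 16 mm (y) by 30 mm high, top 82 mm above the hood's rim.
- hood_bar (a point): Point to grip on the hood's bar: on the hood's axis, 72 mm above its rim, 10 mm below the bar's top; pinch the bar across its 16 mm, along the hood's y, with the gripper only half open so that the fingers fit in the well.
- rack: Loose white vial rack, 84 mm (x) by 62 mm (y) by 42 mm high with its twelve amber vials, about 0.3 kg, origin at the centre of its underside. It stands on the well's floor inside the hood, with 3 mm between it and the hood's walls on every side; it must stay there, upright.
- tray: Shallow square steel tray fixed to the bench, 160 by 160 mm outside, 18 mm high, walls and floor 4 to 5 mm thick, origin at the centre of its underside.
- clear_bottle: Bystander: clear glass bottle, 86 mm diameter, 200 mm tall, origin at the centre of its underside.
- amber_bottle: Bystander: amber glass bottle, 86 mm diameter, 200 mm tall, origin at the centre of its underside.
- beaker: Bystander: glass beaker, 72 mm diameter, 85 mm tall, origin at the centre of its underside.
Not all that is in view belongs to the job. There is more than one size of the tray; the job needs the largest.

How it is judged:
On the way, in this order (a step that is already met when the one before it is completed fails the run):
1. the plunger knob is pulled up while the cover is still closed (value of joint plunger above 0.008 m and value of joint cover below 0.012 m), for 0.05 s.
2. the cover is fully open and the pin has dropped into the second hole (value of joint cover above 0.141 m and value of joint plunger below 0.003 m), for 0.2 s.
3. the hood is lifted clear of the rack, which stays standing in the chamber (z of hood in the frame of rack above 0.05 m and distance of rack from where it was at the start of the episode below 0.015 m and angle between rack's own z axis and vertical below 0.12 rad), for 0.1 s.
At the end, for the whole second after the job is handed in: The cover is open by at least 141 of its 150 mm with the plunger down (under 3 mm) in the second hole; the hood stands flat and upright on the tray's floor, inside its walls, released and at rest; the rack is within 15 mm of where it stood, upright and at rest (all of step 2 and distance of rack from where it was at the start of the episode below 0.015 m and angle between rack's own z axis and vertical below 0.12 rad and x of hood in the frame of tray between -0.045 and 0.045 m and y of hood in the frame of tray between -0.045 and 0.045 m and z of hood in the frame of tray below 0.009 m and angle between hood's own z axis and vertical below 0.06 rad and linear speed of each of hood, rack below 0.02 m/s); the robot touches nothing.
It fails at once if the rack is lifted or dragged along with the hood, more than 25 mm (distance of rack from where it was at the start of the episode above 0.025 m).
It fails at once if the hood is dropped or slammed down (faster than 0.5 m/s near the tray) (horizontal distance between hood and tray below 0.12 m and height (world z) of hood below 0.06 m and linear speed of hood above 0.5 m/s).
It fails at once if the clear bottle is pushed more than 30 mm or tipped (distance of clear_bottle from where it was at the start of the episode above 0.03 m or angle between clear_bottle's own z axis and vertical above 0.3 rad).
It fails at once if the amber bottle is pushed more than 30 mm or tipped (distance of amber_bottle from where it was at the start of the episode above 0.03 m or angle between amber_bottle's own z axis and vertical above 0.3 rad).
It fails at once if the beaker is pushed more than 30 mm or tipped (distance of beaker from where it was at the start of the episode above 0.03 m or angle between beaker's own z axis and vertical above 0.3 rad).
It also fails if it takes over 59 s, if anything falls off the work surface, if the arm or the gripper's body presses on something with over 40 N, if the wrist force passes 120 N, or if a joint passes its speed limit or range.

## Working session

There is one attempt and no reset: what is moved stays moved. The work goes in short steps, Python scripts to look and compute and a tool call to move; the robot and the scene stay as the last step left them, time stands still between calls to the robot, and variables do not carry over. Pictures are saved under pics/ and viewed, at most 14 in all, crops included, and the job is handed in when it is done.

```bash
mkdir -p pics
```

Create h.py:
```python
import numpy as np, cv2
from station import ctrl
from scipy.spatial.transform import Rotation as R
def cam(n):
    p=ctrl.camera_params(n)
    if n=="wrist":
        o=ctrl.get_obs(); T=np.eye(4); T[:3,:3]=R.from_rotvec(o["tool_rot"]).as_matrix(); T[:3,3]=o["tool_pos"]
        p["T"]=T@np.array(p["tool_from_camera"])
    return p
def K(p): return np.array([[p["fx"],0,p["cx"]],[0,p["fy"],p["cy"]],[0,0,1.]])
def ray(p,px):
    u=cv2.undistortPoints(np.array([[px]],float),K(p),np.array([p["k1"],0,0,0.]))[0,0]
    T=np.array(p["T"]); return T[:3,3],T[:3,:3]@np.array([u[0],u[1],1])
def at_z(p,px,z):
    o,d=ray(p,px); return o+d*(z-o[2])/d[2]
def proj(p,X):
    Ti=np.linalg.inv(np.array(p["T"])); 
    return cv2.projectPoints(np.atleast_2d(np.array(X,float)),cv2.Rodrigues(Ti[:3,:3])[0],Ti[:3,3],K(p),np.array([p["k1"],0,0,0.]))[0][:,0]
def save(n,f):
    im=ctrl.get_image(n); cv2.imwrite("pics/"+f,im[:,:,::-1]); return im
```

Run:
```python
from h import *
Z={"knob":.139,"cover_mid":.102,"tray":0,"chamber":0,"clear_bottle":0,"amber_bottle":0,"beaker":0,"hood_bar":.08,"rack":.008}
a=[]
for n in("top","scene"):
    im=save(n,n+"0.png"); a.append(im); p=cam(n)
    for t in Z:
        for r in ctrl.tip_of(n,t)[:3]: print(n,t,round(r["p"],2),np.round(r["xy"]),np.round(at_z(p,r["xy"],Z[t]),3))
o=ctrl.get_obs();print(o["t"],o["tool_rot"],R.from_rotvec(o["tool_rot"]).as_matrix().round(3))
```

```text
top knob 0.49 [274. 247.] [0.454 0.046 0.139]
top cover_mid 0.67 [296. 225.] [ 0.523 -0.015  0.102]
top tray 0.97 [433. 309.] [ 0.268 -0.434  0.   ]
top tray 0.85 [471. 231.] [ 0.509 -0.561  0.   ]
top tray 0.71 [397. 247.] [ 0.46  -0.327  0.   ]
top chamber 0.77 [271. 227.] [0.531 0.064 0.   ]
top clear_bottle 0.8 [147. 237.] [0.505 0.447 0.   ]
top amber_bottle 0.64 [148. 190.] [0.65  0.446 0.   ]
top amber_bottle 0.62 [389. 170.] [ 0.704 -0.309  0.   ]
top beaker 0.55 [389. 172.] [ 0.699 -0.309  0.   ]
scene knob 0.62 [350. 237.] [0.44  0.039 0.139]
scene cover_mid 0.55 [322. 252.] [ 0.51  -0.015  0.102]
scene cover_mid 0.27 [256. 229.] [ 0.544 -0.252  0.102]
scene tray 0.82 [254. 230.] [ 0.464 -0.34   0.   ]
scene tray 0.68 [207. 215.] [ 0.501 -0.543  0.   ]
scene tray 0.64 [272. 191.] [ 0.241 -0.443  0.   ]
scene chamber 0.7 [340. 286.] [0.517 0.059 0.   ]
scene clear_bottle 0.81 [462. 341.] [0.493 0.456 0.   ]
scene amber_bottle 0.65 [439. 374.] [0.628 0.449 0.   ]
scene amber_bottle 0.3 [219. 273.] [ 0.692 -0.29   0.   ]
scene beaker 0.81 [218. 273.] [ 0.695 -0.29   0.   ]
1.0 [-3.66457801e-01 -3.12014552e+00  9.77683187e-05] [[-0.973  0.232 -0.   ]
 [ 0.232  0.973 -0.   ]
 [-0.    -0.    -1.   ]]
```

View pics/top0.png

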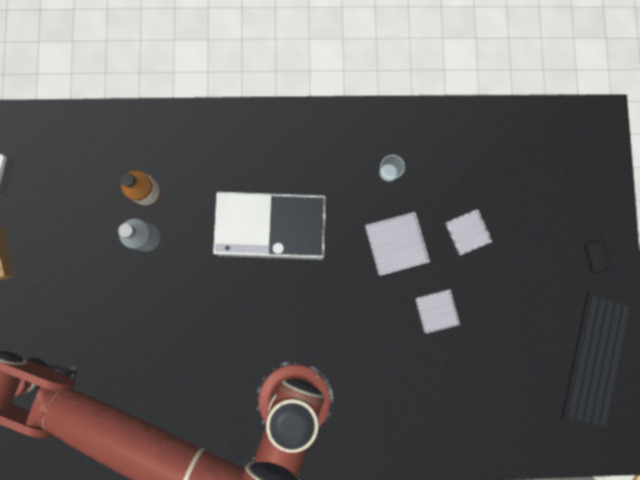

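View pics/scene0.png

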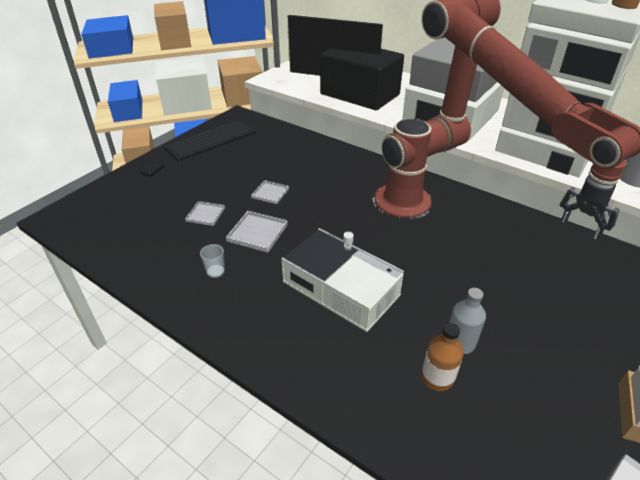

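Trays: (397,244) is the largest, with smaller look-alikes at (469,231) and (437,311). The knob is the bright disc at (278,247); the dark dot at (227,247) is the second hole. The chamber's top corners are near (216,192), (326,195), (324,259) and (213,254). One close crop will check the choice and give refined measurements.

Run:
```python
from h import *
p=cam("top")
im=ctrl.get_image("top"); c=im[175:285,200:500]
cv2.imwrite("pics/crop1.png",cv2.resize(c,None,fx=2.66,fy=2.66,interpolation=cv2.INTER_CUBIC)[:,:,::-1])
for t in("chamber","cover_mid","knob","tray"):
    for r in ctrl.cut_out("top",t)[:3]:
        m=r["mask"].astype(np.uint8); (c,s,a)=cv2.minAreaRect(np.argwhere(m)[:,::-1].astype(np.float32))
        z={"chamber":.095,"cover_mid":.102,"knob":.154,"tray":.018}[t]
        b=np.array([at_z(p,x,z) for x in cv2.boxPoints((c,s,a))])[:,:2]
        print(t,round(r["p"],2),np.round(c),np.round(s),round(a,1),"ctr",b.mean(0).round(3),"sides",np.linalg.norm(b[1]-b[0]).round(3),np.linalg.norm(b[2]-b[1]).round(3),"dirs",[np.degrees(np.arctan2(*(b[i+1]-b[i])[::-1])).round(1) for i in(0,1)])
print(p["T"][:3,3] if not isinstance(p["T"],list) else p["T"])
print(ctrl.camera_params("wrist"))
```

```text
chamber 0.64 [269. 226.] [110.  65.] 1.9 ctr [0.523 0.063] sides 0.193 0.323 dirs [np.float64(-1.7), np.float64(-92.7)]
cover_mid 0.79 [297. 225.] [53. 59.] 2.2 ctr [ 0.522 -0.017] sides 0.174 0.157 dirs [np.float64(-2.7), np.float64(-93.0)]
tray 0.91 [397. 244.] [53. 54.] 73.7 ctr [ 0.471 -0.325] sides 0.169 0.164 dirs [np.float64(-74.5), np.float64(-165.8)]
tray 0.89 [437. 311.] [39. 36.] 76.0 ctr [ 0.262 -0.439] sides 0.111 0.117 dirs [np.float64(-77.2), np.float64(-168.1)]
tray 0.61 [468. 232.] [36. 36.] 67.6 ctr [ 0.503 -0.546] sides 0.113 0.11 dirs [np.float64(-68.7), np.float64(-160.1)]
[ 0.32783865 -0.03391336  1.6633443 ]
{'fx': 358.61289013271687, 'fy': 358.61289013271687, 'cx': 316.2273276084153, 'cy': 239.94975135716152, 'k1': -0.025144869938143737, 'tool_from_camera': array([[ 7.01005306e-05, -9.57551309e-01, -2.88262877e-01,
         7.29136498e-02],
       [ 9.99999970e-01,  4.20108094e-09,  2.43168689e-04,
        -1.16631380e-03],
       [-2.32845285e-04, -2.88262886e-01,  9.57551280e-01,
        -1.64258936e-01],
       [ 0.00000000e+00,  0.00000000e+00,  0.00000000e+00,
         1.00000000e+00]])}
```

View pics/crop1.png

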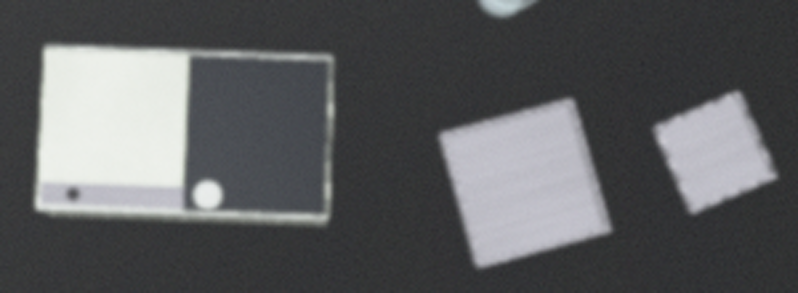

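The largest tray is at (0.471,-0.325) with yaw about 15°. The chamber yaw is about -2.7°, which puts the knob near (0.452,0.035), and the sides agree with the given sizes. Moving above the knob to look with the wrist camera.

Careful with the scale: shifts go in shares of 0.6 m and turns go in shares of 4 rad. That gives: -0.486 m is -0.81, -0.432 m is -0.72, -0.187 rad is -0.0468.

Call:
send_path(segments=[[0.085, -0.72, -0.81, -0.0667, 0, 0, -0.0468], [0.085, -0.72, -0.81, -0.0667, 0, 0, -0.0468], [0.085, -0.72, -0.81, -0.0667, 0, 0, -0.0468], [0.085, -0.72, -0.81, -0.0667, 0, 0, -0.0468], [0.085, -0.72, -0.81, -0.0667, 0, 0, -0.0468], [0.085, -0.72, -0.81, -0.0667, 0, 0, -0.0468], [0.085, -0.72, -0.81, -0.0667, 0, 0, -0.0468], [0.085, -0.72, -0.81, -0.0667, 0, 0, -0.0468], [0.085, -0.72, -0.81, -0.0667, 0, 0, -0.0468], [0.085, -0.72, -0.81, -0.0667, 0, 0, -0.0468], [0.085, -0.72, -0.81, -0.0667, 0, 0, -0.0468], [0.085, -0.72, -0.81, -0.0667, 0, 0, -0.0468], [0.085, -0.72, -0.81, -0.0667, 0, 0, -0.0468], [0.085, -0.72, -0.81, -0.0667, 0, 0, -0.0468], [0.085, -0.72, -0.81, -0.0667, 0, 0, -0.0468], [0.085, -0.72, -0.81, -0.0667, 0, 0, -0.0468], [0.085, -0.72, -0.81, -0.0667, 0, 0, -0.0468], [0.085, -0.72, -0.81, -0.0667, 0, 0, -0.0468], [0.085, -0.72, -0.81, -0.0667, 0, 0, -0.0468]])

```text
t: 2.83
tool_pos: [0.4522, 0.0354, 0.2487]
tool_rot: [-0.074, -3.14, -0.001]
contact_force: [-1.0, -0.5, -0.2]
opening: 0.0851
grip_force: 0.0
```

Create look.py:
```python
from h import *
import sys
p=cam("wrist"); o=ctrl.get_obs(); im=save("wrist",sys.argv[1])
M=R.from_rotvec(o["tool_rot"]).as_matrix(); P=np.array(o["tool_pos"])
print("t",round(o["t"],2),"pos",P.round(4),"tooly deg",np.degrees(np.arctan2(M[1,1],M[0,1])).round(2))
for a in sys.argv[2:]:
    t,z=a.split(":"); z=float(z)
    for r in ctrl.tip_of("wrist",t)[:2]:
        X=at_z(p,r["xy"],z); print("tip",t,round(r["p"],2),np.round(r["xy"]),X.round(4),"in tool",(M.T@(X-P)).round(4))
    for r in ctrl.cut_out("wrist",t)[:1]:
        c,s,an=cv2.minAreaRect(np.argwhere(r["mask"])[:,::-1].astype(np.float32))
        b=np.array([at_z(p,x,z) for x in cv2.boxPoints((c,s,an))])
        print("cut",t,round(r["p"],2),np.round(r["extent"]),"ctr",b.mean(0).round(4),"sides",np.linalg.norm(b[1]-b[0]).round(3),np.linalg.norm(b[2]-b[1]).round(3),"dirs",[np.degrees(np.arctan2(*(b[i+1]-b[i])[1::-1])).round(1) for i in(0,1)])
```

```bash
python3 look.py w1.png knob:.139 cover_mid:.102 chamber:.095
```

```text
t 2.83 pos [0.4522 0.0354 0.2487] tooly deg 87.31
tip knob 0.97 [319. 225.] [0.4491 0.0367 0.139 ] in tool [0.0031 0.0011 0.1097]
cut knob 0.73 [302. 206. 337. 246.] ctr [0.45   0.0362 0.139 ] sides 0.029 0.035 dirs [np.float64(87.3), np.float64(-1.7)]
tip cover_mid 0.94 [262. 290.] [ 0.52   -0.0198  0.102 ] in tool [-0.0703 -0.052   0.1467]
cut cover_mid 0.57 [174. 200. 351. 364.] ctr [ 0.5173 -0.0203  0.102 ] sides 0.153 0.171 dirs [np.float64(87.3), np.float64(-1.1)]
tip chamber 0.59 [342. 253.] [0.4887 0.0566 0.095 ] in tool [-0.0356  0.0228  0.1537]
cut chamber 0.64 [172. 178. 530. 373.] ctr [0.5193 0.0656 0.095 ] sides 0.199 0.315 dirs [np.float64(170.3), np.float64(87.0)]
```

View pics/w1.png

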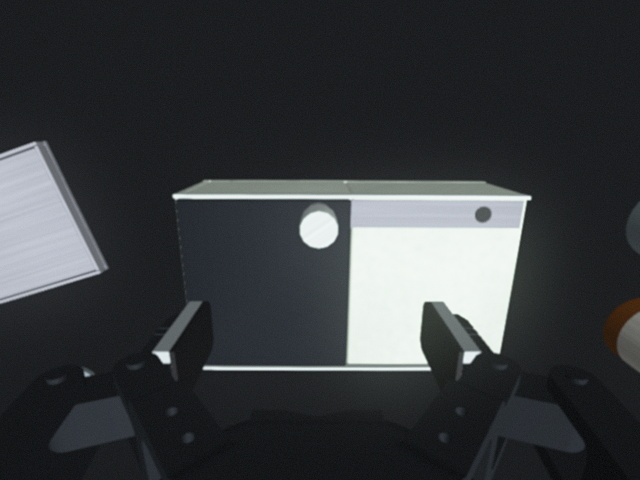

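The wrist view shows the knob at (319,226), the housing hole at (483,214), and the cover and housing seam vertical at column 350, so the yaw is aligned. Descend and grip.

In the tool's units: 0.121 m is 0.2017, 0.11 m is 0.1833.

Call:
send_path(segments=[[0.085, 0.005, 0.0017, 0.0667, 0, 0, 0], [0.085, 0.005, 0.0017, 0.1333, 0, 0, 0], [0.085, 0.005, 0.0017, 0.1833, 0, 0, 0], [0.085, 0.005, 0.0017, 0.2017, 0, 0, 0], [0.085, 0.005, 0.0017, 0.2017, 0, 0, 0], [0.02, 0.005, 0.0017, 0.2017, 0, 0, 0], [0.02, 0.005, 0.0017, 0.2017, 0, 0, 0], [0.02, 0.005, 0.0017, 0.2017, 0, 0, 0], [0.02, 0.005, 0.0017, 0.2017, 0, 0, 0], [0.02, 0.005, 0.0017, 0.2017, 0, 0, 0], [0.02, 0.005, 0.0017, 0.2017, 0, 0, 0], [0.02, 0.005, 0.0017, 0.2017, 0, 0, 0], [0.02, 0.005, 0.0017, 0.2017, 0, 0, 0], [0.02, 0.005, 0.0017, 0.2017, 0, 0, 0]], grip_force=70)

```text
t: 4.35
tool_pos: [0.452, 0.0363, 0.1315]
tool_rot: [0.073, 3.134, 0.0]
contact_force: [0.7, 0.7, 8.4]
opening: 0.0201
grip_force: 4.3
```

```bash
python3 look.py w2.png knob:.139
```

```text
t 4.35 pos [0.452  0.0363 0.1315] tooly deg 87.32
tip knob 0.66 [319. 286.] [0.4488 0.0367 0.139 ] in tool [ 0.0032  0.0003 -0.0075]
cut knob 0.86 [286. 250. 351. 328.] ctr [0.4505 0.035  0.139 ] sides 0.04 0.028 dirs [np.float64(159.4), np.float64(68.5)]
```

View pics/w2.png

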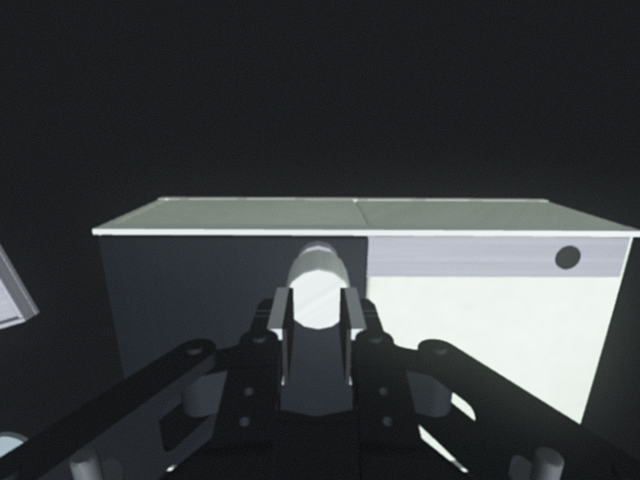

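Run:
```python
from h import *
p=cam("wrist");o=ctrl.get_obs();M=R.from_rotvec(o["tool_rot"]).as_matrix();P=o["tool_pos"]
print(M.round(3))
for z in(.008,-.011,-.0225):
  for x in(-.011,.011):
    print(x,z,proj(p,[P+M@np.array([x,y,z]) for y in(-.01,.01,-.015,.015)]).round().tolist())
print(o["q"],o["contact_force"],o["wrist_torque"],o["opening"],o["grip_force"])
for z in (.124,.154):
  a=np.linspace(0,6.28,5)[:4]; print("circ",z,proj(p,[[.4495+.015*np.cos(t),.0363+.015*np.sin(t),z] for t in a]).round().tolist())
```

```text
[[-0.999  0.047  0.007]
 [ 0.047  0.999  0.   ]
 [-0.006  0.    -1.   ]]
-0.011 0.008 [[300.0, 298.0], [337.0, 298.0], [290.0, 298.0], [347.0, 298.0]]
0.011 0.008 [[299.0, 259.0], [338.0, 259.0], [289.0, 259.0], [348.0, 259.0]]
-0.011 -0.011 [[298.0, 316.0], [340.0, 316.0], [287.0, 316.0], [350.0, 316.0]]
0.011 -0.011 [[297.0, 273.0], [341.0, 273.0], [286.0, 273.0], [351.0, 273.0]]
-0.011 -0.0225 [[297.0, 329.0], [341.0, 329.0], [285.0, 329.0], [352.0, 329.0]]
0.011 -0.0225 [[296.0, 283.0], [342.0, 283.0], [284.0, 283.0], [354.0, 283.0]]
[-8.46814793e-02 -3.23642277e-01  2.08370282e+00  7.22350944e-04
  1.37506773e+00 -1.60875946e+00] [0.80388784 1.47900646 8.8067372 ] [ 0.18470214  0.02649977 -0.01688521] 0.02011691684443127 4.290702273719944
circ 0.124 [[320.0, 301.0], [347.0, 274.0], [317.0, 247.0], [289.0, 276.0]]
circ 0.154 [[320.0, 332.0], [353.0, 300.0], [317.0, 270.0], [284.0, 303.0]]
```

```bash
python3 -c "
import cv2;im=cv2.imread('pics/w2.png')[220:400,220:420];cv2.imwrite('pics/w2c.png',cv2.resize(im,None,fx=3.3,fy=3.3,interpolation=2))"
```

```text
(no output)
```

View pics/w2c.png

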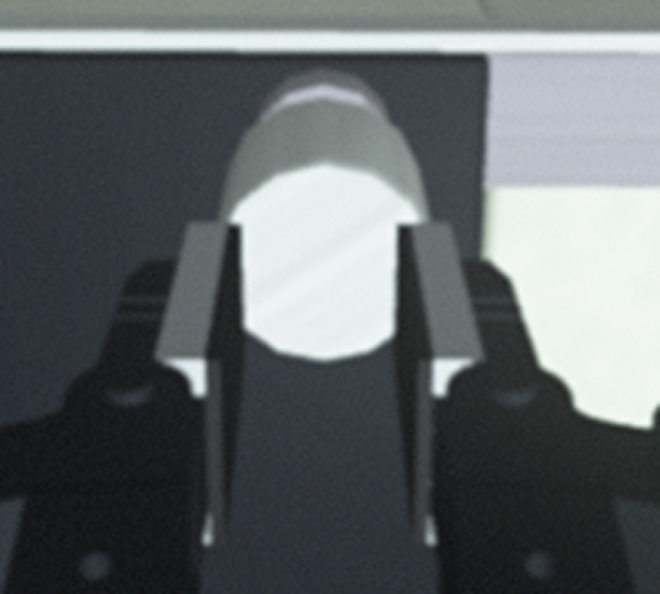

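The crop shows the fingertips resting on the knob's top face at rows 288–329. Their inner edges clip the disc to a 20 mm chord, and the 8 N upward force agrees. So the real tips are about 22 mm behind the reported TCP at this opening, not 8 mm ahead, as if the tool offset were about 30 mm off. I'll open, then go deeper by that amount.

In the tool's units: -0.03 m is -0.05, 0.022 m is 0.0367.

Call:
send_path(segments=[[0.03, 0, 0, -0.0333, 0, 0, 0], [0.085, 0, 0, -0.05, 0, 0, 0], [0.085, 0, 0, -0.05, 0, 0, 0], [0.085, 0, 0, -0.05, 0, 0, 0], [0.085, 0, 0, -0.05, 0, 0, 0], [0.085, 0, 0, -0.05, 0, 0, 0], [0.085, 0, 0, -0.05, 0, 0, 0], [0.085, 0, 0, 0, 0, 0, 0], [0.085, 0, 0, 0.025, 0, 0, 0], [0.085, 0, 0, 0.0367, 0, 0, 0], [0.085, 0, 0, 0.0367, 0, 0, 0]])

```text
t: 5.42
tool_pos: [0.4476, 0.0364, 0.1032]
tool_rot: [-0.074, -3.136, -0.0]
contact_force: [-0.0, 0.0, -0.5]
opening: 0.0845
grip_force: 0.0
```

```bash
python3 look.py w3.png knob:.139
```

```text
t 5.42 pos [0.4476 0.0364 0.1032] tooly deg 87.31
tip knob 0.64 [319. 328.] [0.4503 0.0362 0.139 ] in tool [-0.0026 -0.     -0.0358]
cut knob 0.57 [280. 281. 359. 376.] ctr [0.4513 0.0359 0.139 ] sides 0.03 0.044 dirs [np.float64(87.3), np.float64(-0.8)]
```

View pics/w3.png

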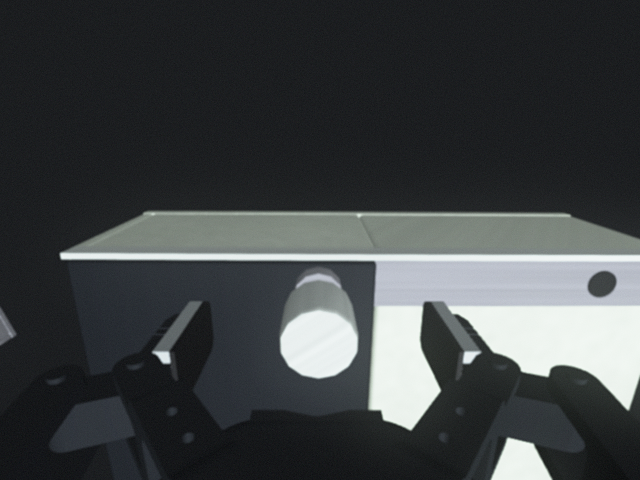

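The knob's top disc is at (319,340) and sits between the pads, whose tips are at (200,302) and (430,302), with no contact. Closing.

In the tool's units: -0.002 m is -0.0033.

Call:
send_path(segments=[[0.02, -0.0033, 0, 0, 0, 0, 0], [0.02, -0.0033, 0, 0, 0, 0, 0], [0.02, -0.0033, 0, 0, 0, 0, 0], [0.02, -0.0033, 0, 0, 0, 0, 0], [0.02, -0.0033, 0, 0, 0, 0, 0], [0.02, -0.0033, 0, 0, 0, 0, 0], [0.02, -0.0033, 0, 0, 0, 0, 0], [0.02, -0.0033, 0, 0, 0, 0, 0]], grip_force=70)

```text
t: 6.23
tool_pos: [0.4519, 0.0369, 0.1067]
tool_rot: [0.073, 3.14, 0.002]
contact_force: [-2.2, 3.3, 5.7]
opening: 0.0282
grip_force: 69.0
```

In the tool's units: -0.018 m is -0.03, -0.012 m is -0.02.

Call:
send_path(segments=[[0.02, 0, 0, -0.01, 0, 0, 0], [0.02, 0, 0, -0.02, 0, 0, 0], [0.02, 0, 0, -0.03, 0, 0, 0], [0.02, 0, 0, -0.03, 0, 0, 0]])

```text
t: 6.57
tool_pos: [0.4516, 0.0368, 0.1228]
tool_rot: [0.073, 3.14, 0.003]
contact_force: [6.6, 5.2, -9.7]
opening: 0.0281
grip_force: 69.6
```

In the tool's units: 0.15 m is 0.25, 0.148 m is 0.2467.

Call:
send_path(segments=[[0.02, 0, 0.025, 0.0017, 0, 0, 0], [0.02, 0, 0.0667, 0.0017, 0, 0, 0], [0.02, 0, 0.1083, 0.0017, 0, 0, 0], [0.02, 0, 0.15, 0.0017, 0, 0, 0], [0.02, 0, 0.1917, 0.0017, 0, 0, 0], [0.02, 0, 0.225, 0.0017, 0, 0, 0], [0.02, 0, 0.2467, 0.0017, 0, 0, 0], [0.02, 0, 0.25, 0.0017, 0, 0, 0], [0.02, 0, 0.25, 0.0017, 0, 0, 0], [0.02, 0, 0.25, 0.0017, 0, 0, 0]])

```text
t: 7.4
tool_pos: [0.4592, 0.1857, 0.1208]
tool_rot: [0.073, 3.138, -0.002]
contact_force: [7.9, 0.5, -9.1]
opening: 0.0277
grip_force: 70.2
```

In the tool's units: -0.2 m is -0.3333, 0.016 m is 0.0267.

Call:
send_path(segments=[[0.02, 0, 0, 0.0133, 0, 0, 0], [0.02, 0, 0, 0.0267, 0, 0, 0], [0.02, 0, 0, 0.0267, 0, 0, 0], [0.085, 0, 0, 0.0267, 0, 0, 0], [0.085, 0, 0, 0.0267, 0, 0, 0], [0.085, 0, 0, 0.0267, 0, 0, 0], [0.085, 0, 0, 0.0267, 0, 0, 0], [0.085, 0, 0, 0.0267, 0, 0, 0], [0.085, 0, 0, -0.0333, 0, 0, 0], [0.085, 0, 0, -0.1, 0, 0, 0], [0.085, 0, 0, -0.1667, 0, 0, 0], [0.085, 0, 0, -0.2, 0, 0, 0], [0.06, -0.0833, -0.0667, -0.2, 0, 0, 0], [0.04, -0.1167, -0.1333, -0.2, 0, 0, 0], [0.04, -0.1167, -0.2, -0.2, 0, 0, 0], [0.04, -0.1167, -0.2667, -0.2, 0, 0, 0], [0.04, -0.1167, -0.3333, -0.2, 0, 0, 0], [0.04, -0.1167, -0.3333, -0.2, 0, 0, 0], [0.04, -0.1167, -0.3333, -0.2, 0, 0, 0]])

```text
t: 8.98
tool_pos: [0.5189, -0.0204, 0.2427]
tool_rot: [-0.082, -3.14, 0.002]
contact_force: [0.9, 0.1, 0.1]
opening: 0.0401
grip_force: 0.0
```

```bash
python3 look.py w4.png knob:.139 hood_bar:.08 cover_mid:.102 hood:.008 rack:.008
```

```text
t 8.98 pos [ 0.5189 -0.0204  0.2427] tooly deg 87.02
tip knob 0.94 [597. 138.] [0.4589 0.1869 0.139 ] in tool [0.0707 0.204  0.1035]
cut knob 0.69 [560. 117. 628. 157.] ctr [0.4579 0.1857 0.139 ] sides 0.05 0.032 dirs [np.float64(92.3), np.float64(15.4)]
tip hood_bar 0.79 [324. 224.] [ 0.5285 -0.0145  0.08  ] in tool [-0.0094  0.0065  0.1627]
cut hood_bar 0.84 [285. 164. 363. 265.] ctr [ 0.52   -0.0159  0.08  ] sides 0.069 0.093 dirs [np.float64(87.0), np.float64(-0.9)]
tip cover_mid 0.7 [492. 219.] [0.5262 0.132  0.102 ] in tool [0.0006 0.1528 0.1405]
cut cover_mid 0.65 [396. 113. 630. 308.] ctr [0.5259 0.1527 0.102 ] sides 0.191 0.181 dirs [np.float64(87.6), np.float64(11.2)]
tip hood 0.85 [323. 210.] [ 0.5306 -0.0149  0.008 ] in tool [-0.0115  0.0063  0.2347]
cut hood 0.9 [286. 166. 358. 263.] ctr [ 0.537  -0.0156  0.008 ] sides 0.084 0.115 dirs [np.float64(87.0), np.float64(-0.9)]
tip rack 0.31 [596. 138.] [0.4653 0.2854 0.008 ] in tool [0.0693 0.3028 0.2344]
```

View pics/w4.png

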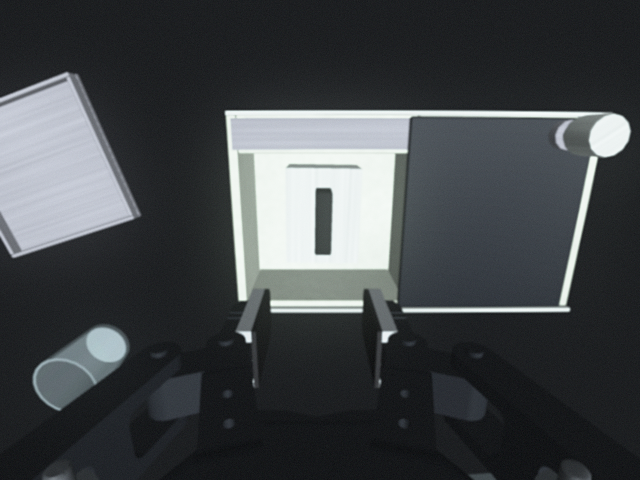

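The cover is open with the knob at (597,138), a travel of 0.1506 m. The hood stands in the well with its black bar at (324,221), aligned with the tool. Descending half open.

In the tool's units: 0.195 m is 0.325, 0.0065 m is 0.0108.

Call:
send_path(segments=[[0.045, -0.015, 0.0108, 0.0667, 0, 0, 0], [0.045, -0.015, 0.0108, 0.1333, 0, 0, 0], [0.045, -0.015, 0.0108, 0.2, 0, 0, 0], [0.045, -0.015, 0.0108, 0.25, 0, 0, 0], [0.045, -0.015, 0.0108, 0.2833, 0, 0, 0], [0.045, -0.015, 0.0108, 0.3083, 0, 0, 0], [0.045, -0.015, 0.0108, 0.325, 0, 0, 0], [0.045, -0.015, 0.0108, 0.325, 0, 0, 0]])

```text
t: 10.2
tool_pos: [0.5265, -0.0105, 0.0452]
tool_rot: [-0.073, -3.136, -0.001]
contact_force: [-0.9, 1.1, -0.2]
opening: 0.0451
grip_force: 0.0
```

```bash
python3 look.py w5.png hood_bar:.08
```

```text
t 10.2 pos [ 0.5265 -0.0105  0.0452] tooly deg 87.33
tip hood_bar 0.69 [308. 322.] [ 0.527 -0.015  0.08 ] in tool [-0.0005 -0.0044 -0.0348]
tip hood_bar 0.56 [309. 260.] [ 0.5006 -0.0132  0.08  ] in tool [ 0.0259 -0.0038 -0.0346]
cut hood_bar 0.77 [224. 177. 397. 398.] ctr [ 0.5164 -0.0148  0.08  ] sides 0.063 0.094 dirs [np.float64(87.3), np.float64(1.0)]
```

View pics/w5.png

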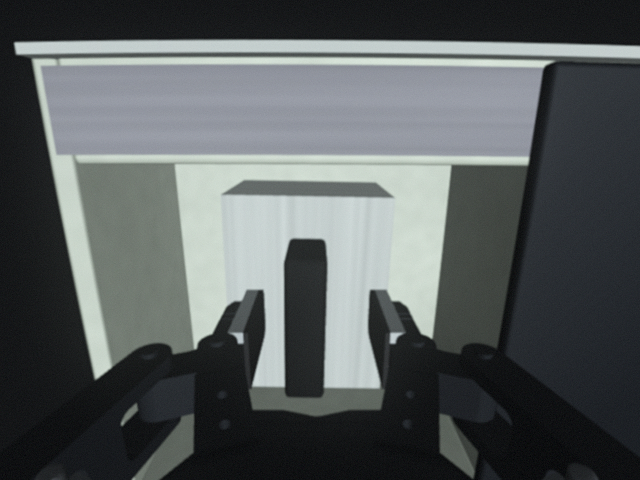

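The bar (columns 285–326) is between the pads, 4 mm to the left. Shift and close.

In the tool's units: -0.0045 m is -0.0075.

Call:
send_path(segments=[[0.045, 0, -0.0075, 0, 0, 0, 0], [0.045, 0, -0.0075, 0, 0, 0, 0], [0.005, 0, -0.0075, 0, 0, 0, 0], [0.005, 0, -0.0075, 0, 0, 0, 0], [0.005, 0, -0.0075, 0, 0, 0, 0], [0.005, 0, -0.0075, 0, 0, 0, 0], [0.005, 0, -0.0075, 0, 0, 0, 0], [0.005, 0, -0.0075, 0, 0, 0, 0], [0.005, 0, -0.0075, 0, 0, 0, 0]], grip_force=60)

```text
t: 11.1
tool_pos: [0.5286, -0.0155, 0.0485]
tool_rot: [0.073, 3.14, -0.0]
contact_force: [-1.0, 1.1, 5.4]
opening: 0.0148
grip_force: 59.5
```

In the tool's units: -0.175 m is -0.2917, -0.165 m is -0.275.

Call:
send_path(segments=[[0.005, 0, 0, -0.0133, 0, 0, 0], [0.005, 0, 0, -0.0333, 0, 0, 0], [0.005, 0, 0, -0.0583, 0, 0, 0], [0.005, 0, 0, -0.0917, 0, 0, 0], [0.005, 0, 0, -0.1333, 0, 0, 0], [0.005, 0, 0, -0.1833, 0, 0, 0], [0.005, 0, 0, -0.2333, 0, 0, 0], [0.005, 0, 0, -0.275, 0, 0, 0], [0.005, 0, 0, -0.2917, 0, 0, 0], [0.005, 0, 0, -0.2917, 0, 0, 0]])

```text
t: 11.93
tool_pos: [0.5297, -0.0158, 0.2263]
tool_rot: [0.073, 3.135, -0.002]
contact_force: [0.3, -1.0, -3.8]
opening: 0.0144
grip_force: 58.8
```

```bash
python3 look.py w6.png tray:.018 rack:.05
```

Run:
```python
from h import *
ctrl.get_image("top");p=cam("top")
for t,z in(("rack",.05),("knob",.154),("tray",.018)):
    for r in ctrl.cut_out("top",t)[:2]:
        b=np.array([at_z(p,x,z) for x in cv2.boxPoints(cv2.minAreaRect(np.argwhere(r["mask"])[:,::-1].astype(np.float32)))])
        print(t,round(r["p"],2),b.mean(0).round(3))
```

```text
t 11.93 pos [ 0.5297 -0.0158  0.2263] tooly deg 87.32
tip tray 0.97 [ 27. 158.] [ 0.4677 -0.3128  0.018 ] in tool [ 0.0492 -0.2994  0.2083]
cut tray 0.98 [  0.  51. 122. 246.] ctr [ 0.4639 -0.3029  0.018 ] sides 0.14 0.158 dirs [np.float64(102.2), np.float64(8.4)]
tip rack 0.55 [390. 188.] [0.5118 0.0537 0.05  ] in tool [0.0222 0.0687 0.1762]
cut rack 0.66 [286. 161. 350. 178.] ctr [ 0.4894 -0.014   0.05  ] sides 0.014 0.059 dirs [np.float64(176.0), np.float64(87.3)]
rack 0.39 [ 0.486 -0.032  0.05 ]
tray 0.94 [ 0.503 -0.546  0.018]
tray 0.89 [ 0.471 -0.325  0.018]
```

View pics/w6.png

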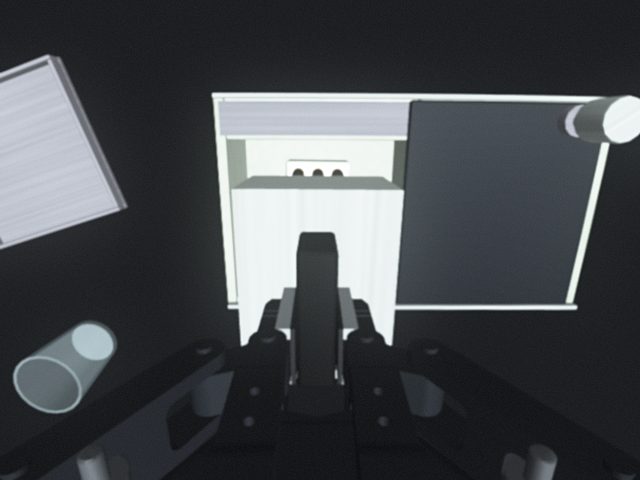

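Hood in hand; the rack with its vials is still in the well at (318,172). The tray is at left, centre about (0.470,-0.323). Carry over, turning about 16° to match the tray.

In the tool's units: -0.31 m is -0.5167, -0.045 m is -0.075, -0.28 rad is -0.07.

Call:
send_path(segments=[[0.005, 0.0033, -0.025, 0, 0, 0, 0], [0.005, 0.01, -0.075, 0, 0, 0, -0.0075], [0.005, 0.0183, -0.1333, 0, 0, 0, -0.015], [0.005, 0.0283, -0.1917, 0, 0, 0, -0.025], [0.005, 0.0367, -0.25, 0, 0, 0, -0.035], [0.005, 0.045, -0.3083, 0, 0, 0, -0.045], [0.005, 0.0533, -0.3667, 0, 0, 0, -0.055], [0.005, 0.0617, -0.425, 0, 0, 0, -0.0625], [0.005, 0.0683, -0.475, 0, 0, 0, -0.0675], [0.005, 0.0733, -0.5033, 0, 0, 0, -0.07], [0.005, 0.075, -0.5167, 0, 0, 0, -0.07], [0.005, 0.075, -0.5167, 0, 0, 0, -0.07], [0.005, 0.075, -0.5167, 0, 0, 0, -0.07]])

```text
t: 13.47
tool_pos: [0.4688, -0.3224, 0.2224]
tool_rot: [0.365, -3.12, -0.002]
contact_force: [0.4, 0.2, -3.6]
opening: 0.0147
grip_force: 59.1
```

```bash
python3 look.py w7.png tray:.018
```

Run:
```python
from h import *
save("scene","s7.png");p=cam("scene")
o=ctrl.get_obs();M=R.from_rotvec(o["tool_rot"]).as_matrix()
for c in("scene","top"):
  if c=="top":ctrl.get_image(c)
  p=cam(c)
  for t,z in(("knob",.139),("tray",0.),("hood",o["tool_pos"][2]-.0405)):
    for r in ctrl.tip_of(c,t)[:3]:print(c,t,round(r["p"],2),at_z(p,r["xy"],z).round(3))
```

```text
t 13.47 pos [ 0.4688 -0.3224  0.2224] tooly deg 103.34
tip tray 0.92 [105. 182.] [ 0.4949 -0.5414  0.018 ] in tool [ 0.0251 -0.2193  0.2041]
tip tray 0.46 [317. 310.] [ 0.5864 -0.2941  0.018 ] in tool [-1.210e-01  2.000e-04  2.044e-01]
cut tray 0.85 [184.   1. 301.  22.] ctr [ 0.309  -0.4303  0.018 ] sides 0.106 0.017 dirs [np.float64(103.0), np.float64(12.7)]
scene knob 0.54 [0.449 0.189 0.139]
scene tray 0.7 [ 0.47  -0.334  0.   ]
scene tray 0.66 [ 0.254 -0.44   0.   ]
scene tray 0.62 [ 0.51  -0.547  0.   ]
scene hood 0.97 [ 0.474 -0.326  0.182]
top knob 0.66 [0.462 0.189 0.139]
top knob 0.31 [ 0.464 -0.327  0.139]
top tray 0.92 [ 0.504 -0.549  0.   ]
top tray 0.79 [ 0.466 -0.316  0.   ]
top tray 0.62 [ 0.259 -0.435  0.   ]
top hood 0.54 [ 0.46  -0.324  0.182]
```

View pics/s7.png

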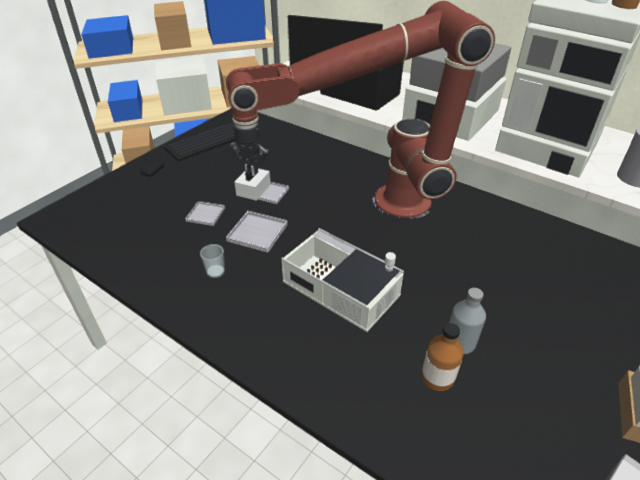

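The scene view shows the hood held level at (253,185), in line above the largest tray, the rack standing in the well and the knob at the far hole. Lower it.

Careful with the scale: shifts go in shares of 0.6 m and turns go in shares of 4 rad. That gives: 0.166 m is 0.2767, 0.162 m is 0.27.

Call:
send_path(segments=[[0.005, 0, -0.005, 0.0417, 0, 0, 0], [0.005, 0, -0.005, 0.0917, 0, 0, 0], [0.005, 0, -0.005, 0.1417, 0, 0, 0], [0.005, 0, -0.005, 0.1833, 0, 0, 0], [0.005, 0, -0.005, 0.2167, 0, 0, 0], [0.005, 0, -0.005, 0.2417, 0, 0, 0], [0.005, 0, -0.005, 0.2583, 0, 0, 0], [0.005, 0, -0.005, 0.27, 0, 0, 0], [0.005, 0, -0.005, 0.2767, 0, 0, 0], [0.005, 0, -0.005, 0.2767, 0, 0, 0]])

```text
t: 14.85
tool_pos: [0.4694, -0.3259, 0.0566]
tool_rot: [0.365, -3.12, -0.0]
contact_force: [-0.0, 0.9, -2.8]
opening: 0.0147
grip_force: 59.0
```

In the tool's units: 0.012 m is 0.02, 0.011 m is 0.0183.

Call:
send_path(segments=[[0.005, 0, 0, 0.005, 0, 0, 0], [0.005, 0, 0, 0.01, 0, 0, 0], [0.005, 0, 0, 0.015, 0, 0, 0], [0.005, 0, 0, 0.0183, 0, 0, 0], [0.005, 0, 0, 0.02, 0, 0, 0], [0.005, 0, 0, 0.02, 0, 0, 0]])

```text
t: 15.35
tool_pos: [0.4694, -0.326, 0.0448]
tool_rot: [0.365, -3.12, -0.0]
contact_force: [0.5, 0.6, -3.8]
opening: 0.0149
grip_force: 59.1
```

Still carrying the full weight, so a little further, in small steps.

In the tool's units: 0.003 m is 0.005, 0.0015 m is 0.0025.

Call:
send_path(segments=[[0.005, 0, 0, 0.0025, 0, 0, 0], [0.005, 0, 0, 0.005, 0, 0, 0], [0.005, 0, 0, 0.005, 0, 0, 0], [0.005, 0, 0, 0.005, 0, 0, 0]])

```text
t: 15.68
tool_pos: [0.4696, -0.3262, 0.0446]
tool_rot: [0.366, -3.12, -0.0]
contact_force: [-6.5, 6.4, 11.1]
opening: 0.0146
grip_force: 61.0
```

Call:
send_path(segments=[[0.005, 0, 0, 0.0025, 0, 0, 0], [0.005, 0, 0, 0.005, 0, 0, 0], [0.005, 0, 0, 0.005, 0, 0, 0], [0.005, 0, 0, 0.005, 0, 0, 0]])

```text
t: 16.02
tool_pos: [0.4697, -0.3263, 0.0446]
tool_rot: [0.366, -3.119, -0.001]
contact_force: [-14.4, 10.4, 26.4]
opening: 0.0146
grip_force: 63.1
```

Landed at z 0.0446 (rim about 0.004–0.005, the floor). Relieve the pressure, release and rise.

In the tool's units: -0.2 m is -0.3333, -0.005 m is -0.0083.

Call:
send_path(segments=[[0.005, 0, 0, -0.005, 0, 0, 0], [0.005, 0, 0, -0.0083, 0, 0, 0], [0.005, 0, 0, -0.0083, 0, 0, 0], [0.02, 0, 0, -0.0083, 0, 0, 0], [0.03, 0, 0, -0.01, 0, 0, 0], [0.05, 0, 0, -0.01, 0, 0, 0], [0.05, 0, 0, -0.01, 0, 0, 0], [0.05, 0, 0, -0.01, 0, 0, 0], [0.05, 0, 0, -0.0333, 0, 0, 0], [0.05, 0, 0, -0.0833, 0, 0, 0], [0.05, 0, 0, -0.15, 0, 0, 0], [0.05, 0.05, 0, -0.2167, 0, 0, 0], [0.05, 0.1, 0, -0.2833, 0, 0, 0], [0.05, 0.1, 0, -0.3333, 0, 0, 0], [0.05, 0.1, 0, -0.3333, 0, 0, 0], [0.05, 0.1, 0, -0.3333, 0, 0, 0]])

```text
t: 17.35
tool_pos: [0.412, -0.3416, 0.2434]
tool_rot: [-0.363, 3.116, -0.01]
contact_force: [-0.2, -1.2, -0.4]
opening: 0.0497
grip_force: 0.0
```

```bash
python3 look.py w8.png hood:.005 tray:.018
```

Run:
```python
from h import *
save("scene","s8.png")
for t,z in(("knob",.139),("hood",.005),("rack",.05)):
    for r in ctrl.tip_of("scene",t)[:1]:print(t,at_z(cam("scene"),r["xy"],z).round(3))
a=cv2.imread("pics/w8.png");b=cv2.imread("pics/s8.png")[160:340,180:420]
cv2.imwrite("pics/f8.png",np.vstack([cv2.resize(a,(400,300)),cv2.resize(b,(400,300),interpolation=2)]))
```

```text
t 17.35 pos [ 0.412  -0.3416  0.2434] tooly deg 103.3
tip hood 0.68 [319. 247.] [ 0.4673 -0.3276  0.005 ] in tool [-0.0561  0.0026  0.2386]
cut hood 0.75 [286. 210. 352. 301.] ctr [ 0.4797 -0.324   0.005 ] sides 0.121 0.082 dirs [np.float64(-168.2), np.float64(103.4)]
tip tray 0.73 [130. 227.] [ 0.4902 -0.5428  0.018 ] in tool [-0.029  -0.2122  0.227 ]
cut tray 0.93 [246. 178. 393. 315.] ctr [ 0.4679 -0.3264  0.018 ] sides 0.162 0.157 dirs [np.float64(-169.9), np.float64(103.4)]
knob [0.461 0.193 0.139]
hood [ 0.481 -0.328  0.005]
rack [0.563 0.01  0.05 ]
```

View pics/f8.png

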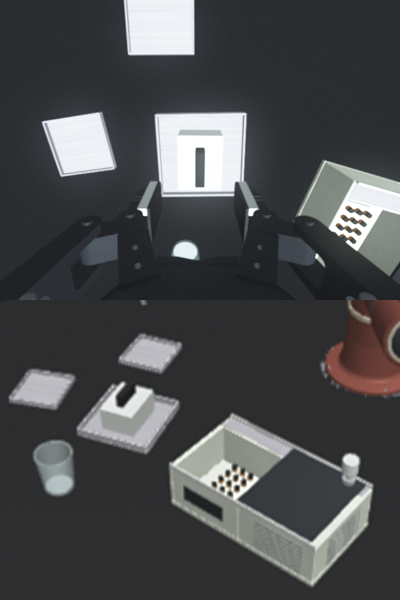

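The hood stands flat in the middle of the largest tray, around (200,165) in the upper picture. The rack is upright in the well, and the cover is open with the knob down at its second hole. The knob's wrist-view position at z 0.139 matched the prediction to about 2 mm; a knob 10 mm higher would have read about 8 mm off.

```bash
python3 -c "
from station import ctrl
print(ctrl.finish_job())"
```

```text
the job is handed in; nothing more can be done
None
```

I've handed the job in (the station gave no verdict): the cover is open with the pin down in the second hole, the rack is still standing in the chamber, and the hood sits upright in the largest tray; the bottles and beaker were left alone.

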